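Clamp the suction nozzle onto the fume port

TASK

Fasten the suction nozzle to the fume-extraction port: swing the blue half-ring round the two flanges and press it until it bears firmly on them, then turn the latch lever fully home against its stop so that its hook draws the ring tight. Press no harder than needed, so that neither the seal nor the lever is strained, keep the nozzle standing on the port, let go at the end and leave the other things on the bench alone.

Things in the scene. Friction and masses are not known exactly. Their poses are not given: they have to be found in the camera images.
- port_face (a point): Centre of the upper face of the port's fixed flange (72 mm across), 90 mm above the bench, on the pipe axis. The port is a grey box 150 x 140 x 66 mm with a short pipe on top. Its frame: x from its grilled front (robot side) to its back, y left, z up. The steel half-ring on its +y side is fixed and holds springy rubber pads.
- nozzle_flange (a point): Centre of the bottom flange (72 mm across, 7 mm thick) of the loose suction nozzle: black tube 40 mm across, 58 mm tall in all, 0.15 to 0.31 kg. It stands on the port's flange (top at 148 mm above the bench), pushed off-centre by 5 to 10 mm towards the open half-ring; the closing half-ring slides it into place.
- ring_hinge (a point): Vertical hinge axis of the blue swinging half-ring, behind the flanges: 54 mm along the port's +x from the pipe axis; point at 91 mm height.
- clamp_jaw (a joint): Angle (rad) of the blue half-ring: 0 shut, positive open (counter-clockwise seen from above), starts at 0.7 to 1.1. Stays where left. From about 0.025 it presses the nozzle's flange into stiff rubber pads: press until 9 to 13 N is felt at the knob; over 16 N crushes the seal. Let go, it springs back to about 0.02, where the latch hook catches its pin; beyond about 0.04 the hook may miss it.
- jaw_knob (a point): Red upright round knob of the blue half-ring, 15 mm across, from 90 to 150 mm above the bench; point on its axis at 132 mm height, 103 mm from the hinge axis; it turns at about 1.5 N. With the ring shut it lies 20 mm along -x and 72 mm along -y of the pipe axis, in the port's frame.
- latch_pivot (a point): Vertical pivot axis of the latch lever, on the fixed half: 70 mm along the port's -x and 30 mm along its +y from the pipe axis; point at 105 mm height.
- latch (a joint): Angle (rad) of the steel latch lever, growing counter-clockwise seen from above: 0 open (starts at 0 to 0.3), 1.745 home at a stiff rubber stop. Its curved hook passes the pin on the shut ring's end from about 0.7 and draws it in from about 1.2; the knob takes 1 N before, up to 9 N while drawing, then at the stop rises by some 5 N per mm: 11 to 15 N is home, over 18 N strains it. Stays where left.
- latch_knob (a point): Yellow upright round knob of the latch lever, 15 mm across, from 106 to 150 mm above the bench; point on its axis at 132 mm height, 62 mm from the pivot axis. From the pivot it points at 150 degrees from the port's +x (counter-clockwise seen from above) when the lever is open at 0 and at 250 degrees when home.
- pliers: Pliers with red handles, lying on the bench, 130 mm long; leave alone.
- cutters: Side cutters with red handles, 110 mm long; leave alone.
- screwdriver: Screwdriver lying on the bench; leave alone.
- solder_reel: White reel, 56 mm across and 40 mm tall; leave alone.
- spare_seal: Black rubber ring 72 mm across and 6 mm thick lying on the bench; leave alone.
- spare_nozzle: Spare nozzle with a grey tube standing on the bench, 58 mm tall; leave alone.
- loose_board: Green circuit board 100 x 160 mm lying on the bench; leave alone.
There are look-alikes about, which are no part of the job. Leave any red or turquoise look-alike of the part that bears nozzle_flange alone.

How it is judged:
By the outcome, as a careful person would: the job done as asked, in the order asked, and still so for the second after the job is handed in, with the robot touching nothing.
It also fails if it takes over 64 s, if anything falls off the work surface, if the arm or the gripper's body presses on something with over 40 N, if the wrist force passes 120 N, or if a joint passes its speed limit or range.

ROBOT

A 7-joint arm with a two-finger parallel gripper is mounted at the origin on the work surface. World frame = base frame: x ahead of the robot, y to its left, z up, the work surface at z = 0. Lengths are in m, angles in rad, forces in N, time in s.
With the tool pointing down it reaches from about 0.4 to 0.85 m from the base axis. Payload 10.4 kg.
Tool frame: the origin (TCP) lies at the very end of the fingers, on their centre line; the grasp point (between the pads) lies 19 mm behind it; z points along the fingers, y is the direction in which the jaws open and shut (so a half turn about z gives the same grasp; the last joint's range is limited). The gripper opens to 87 mm and grips with 3 to 60 N. Pads are 19 mm wide; open, the fingers measure 117 mm over their backs; the gripper's body (75 mm by 190 mm) begins 51 mm behind the grasp point.
Start: joints at [1.185, 0.332, -0.065, 1.46, 0.022, 1.35, -0.088], TCP at [0.222, -0.584, 0.223] pointing down, gripper open.
Joint ranges: [-2.6, 2.6], [-0.5, 2.12], [-1.47, 1.34], [0.16, 2.42], [-1.27, 4.41], [0.06, 2.06], [-2.6, 2.6]. Speed limits (rad/s): [2.22, 2.22, 2.79, 2.79, 3.14, 3.14, 3.14].

INTERFACE

Orientations are given as a unit quaternion [x, y, z, w].
In Python, from bench import r, eyes, job gives the robot as it stands. The module is installed in compiled form; this text tells all that it offers.
- The arm moves only by the tool play_rows, never from a script. Its argument "motion" is a list of rows, each a list of 7 numbers: the shift along the tool's x, y, z as a fraction of full scale, then the turn, a rotation vector about the tool's x, y, z as a fraction of full scale, then the opening in per cent of the stroke, from 0 (shut) to 100 (fully open). A call has 1 to 5 rows; each row is the pose to reach, as a shift and turn from the pose commanded when the call began, along the tool's axes at that moment; what a row does not reach only later rows make up. Full scale, the value 1, is 0.2 m for a shift and 90 degrees for a turn. A row lasts 1/8 s, in which the tool goes at most 62.5 mm and 10.7 degrees, less where a joint would pass 70% of its speed; a pose out of reach is approached as far as the arm can. A call with a number of a shift or a turn outside -1 to 1 is refused whole. A call with a gripper value outside its range is refused whole. The fingers move at their own pace and stop on an object; "squeeze" is the grip in N (left out, the last holds). Time passes only in rows, so rows that repeat a pose let the fingers close. It gives the time, the measured TCP pose, the force and the opening at its end, in the units of the state.
- r.read_state(): the state, without advancing time (a new reading comes with each control period).
- eyes.camera(name): name is "scene" or "side" or "wrist"; returns a dict with "image" (400x640x3 uint8, red, green, blue), "mtx" (3x3 intrinsics, pixels), "R" (3x3) and "t" (3): a world point X has camera coordinates R X + t. Camera axes: x right, y down, z forward; pixel columns grow to the right and rows downward; lengths in m; the calibration is good to about 2 mm. The wrist camera is an equidistant fisheye: a pixel r from the principal point sees the ray r / f radians off the axis. A picture is of the moment at which its call begins. There is no depth.
- job.close_job(): hands the job in, once; it reports no verdict.
Trained networks look in a picture, given as the dict that the camera call returned (one of the last four; its "shot" number tells which), for a name from the list of things; names that differ only in an ending like _2 or _b are one class to them, and where a whole thing is asked for, a point or a joint stands for the part that bears it (a point fixed in the world has none). Each returns a list of dicts, best first, with "p" (0 to 1); they miss things now and then, are a little off and sometimes report something else, mostly with a low value. They report only what shows in the picture. A call takes as long as a camera call. They do not tell look-alikes from the thing itself.
- eyes.regions_of(picture, label): "region" (400x640 bool, what is visible of it) and "xy" ([column, row] in pixels, amid what is visible of it).
- eyes.landmark_of(picture, label): "xy" ([column, row] in pixels: a listed point, or the origin of a listed thing).
The state is a dict: "time": time; "joint_positions": joint angles; "joint_vel": joint speeds; "joint_torque": joint torques, N m; "ee_pos": TCP position; "eef_rot": TCP orientation; "ft_force": force on the tool from outside, world axes, zero at the start; "torque": the same for the moment, N m; "width": finger opening in m.
Only numpy, scipy, OpenCV 4.12 (cv2) and the standard library are available. Lean on these libraries where they do the work, as an engineer would, in place of code of your own. Each camera call takes 0.05 s, during which the arm holds its last target. There are 200 camera calls.

## Working session

There is one attempt and no reset: what is moved stays moved. The work goes in short steps, Python scripts to look and compute and a tool call to move; the robot and the scene stay as the last step left them, time stands still between calls to the robot, and variables do not carry over. Pictures are saved under pics/ and viewed, about 8 in all and at most 12, crops included, and the job is handed in when it is done.

Besides the shell and the picture viewer there is one more tool, called by a JSON object that holds its "method" and its "body". play_rows: Moves the arm, as the interface text tells. Shift numbers are shares of 0.2 m and turn numbers shares of 90 degrees, none past 1 either way. Its arguments: {"type":"object","properties":{"motion":{"type":"array","items":{"type":"array","items":{"type":"number"}}},"squeeze":{"type":"number"}},"required":["motion"]}

```bash
mkdir -p pics
cat > h.py <<'E'
import numpy as np, cv2
from bench import r, eyes, job
from scipy.spatial.transform import Rotation as Ro
def save(p,n,s=1.0,box=None):
    im=p["image"][:,:,::-1]
    if box: im=im[box[1]:box[3],box[0]:box[2]]
    cv2.imwrite("pics/"+n,cv2.resize(im,None,fx=s,fy=s,interpolation=cv2.INTER_CUBIC))
def ray(p,xy,fish=False):
    K=p["mtx"];a=(xy[0]-K[0,2])/K[0,0];b=(xy[1]-K[1,2])/K[1,1]
    if fish:
        t=np.hypot(a,b);s=np.sin(t)/t if t>1e-9 else 1;d=np.array([a*s,b*s,np.cos(t)])
    else: d=np.array([a,b,1.])
    R=np.array(p["R"]);d=R.T@d;return -R.T@p["t"],d/np.linalg.norm(d)
def atz(p,xy,z,fish=False):
    o,d=ray(p,xy,fish);return o+d*(z-o[2])/d[2]
E
python3 - <<'E'
from h import *
print({k:np.round(v,3) for k,v in r.read_state().items()})
H=dict(port_face=.09,nozzle_flange=.09,ring_hinge=.091,jaw_knob=.132,latch_pivot=.105,latch_knob=.132)
for c in ("scene","side"):
    p=eyes.camera(c);save(p,c+"0.png",1.2)
    for l,z in H.items():
        for q in eyes.landmark_of(p,l)[:4]: print(c,l,round(q["p"],2),np.round(q["xy"],1),np.round(atz(p,q["xy"],z),4))
E
```

```text
{'time': np.float64(0.0), 'joint_positions': array([ 1.185,  0.333, -0.065,  1.461,  0.022,  1.35 , -0.088]), 'joint_vel': array([ 0.001, -0.001,  0.001, -0.002,  0.001, -0.001, -0.001]), 'joint_torque': array([-1.0000e-03, -6.2327e+01,  2.4000e-02, -3.8990e+01, -6.1000e-02,
        4.0000e-02,  0.0000e+00]), 'ee_pos': array([ 0.222, -0.584,  0.222]), 'eef_rot': array([ 0.984,  0.18 , -0.   , -0.001]), 'ft_force': array([-0.016, -0.069, -0.355]), 'torque': array([-0.045,  0.041, -0.028]), 'width': np.float64(0.087)}
scene port_face 0.59 [201.9 207.8] [ 0.5322 -0.2755  0.09  ]
scene port_face 0.43 [420.  184.7] [0.5384 0.2705 0.09  ]
scene nozzle_flange 0.84 [238.7 225.2] [ 0.6104 -0.1943  0.09  ]
scene nozzle_flange 0.73 [302.6 214.4] [ 0.5993 -0.0439  0.09  ]
scene nozzle_flange 0.61 [243.7 249.1] [ 0.6907 -0.1894  0.09  ]
scene ring_hinge 0.78 [313.  229.2] [ 0.6559 -0.0295  0.091 ]
scene ring_hinge 0.5 [144.8 247.8] [ 0.6485 -0.399   0.091 ]
scene jaw_knob 0.6 [279.1 235.7] [ 0.7075 -0.1126  0.132 ]
scene latch_pivot 0.56 [308.3 192.8] [ 0.5393 -0.0195  0.105 ]
scene latch_pivot 0.23 [415.3 219.4] [0.681  0.2058 0.105 ]
scene latch_knob 0.49 [305.6 167.9] [ 0.4725 -0.0143  0.132 ]
side port_face 0.78 [334.5 190.4] [ 0.6057 -0.0436  0.09  ]
side nozzle_flange 0.88 [334.5 188.8] [ 0.611  -0.0489  0.09  ]
side nozzle_flange 0.76 [365.1 188.6] [ 0.552  -0.1118  0.09  ]
side nozzle_flange 0.59 [390.4 207.3] [ 0.4505 -0.0978  0.09  ]
side nozzle_flange 0.17 [366.7 203.5] [ 0.5045 -0.0646  0.09  ]
side ring_hinge 0.62 [315.9 185.2] [ 0.6589 -0.0217  0.091 ]
side jaw_knob 0.74 [324.7 154.6] [ 0.7129 -0.108   0.132 ]
side latch_pivot 0.72 [350.6 200.8] [ 0.5298 -0.0278  0.105 ]
side latch_pivot 0.64 [326.3 155.3] [ 0.7383 -0.1391  0.105 ]
side latch_knob 0.8 [368.4 202.4] [ 0.4718 -0.0298  0.132 ]
```

View pics/scene0.png

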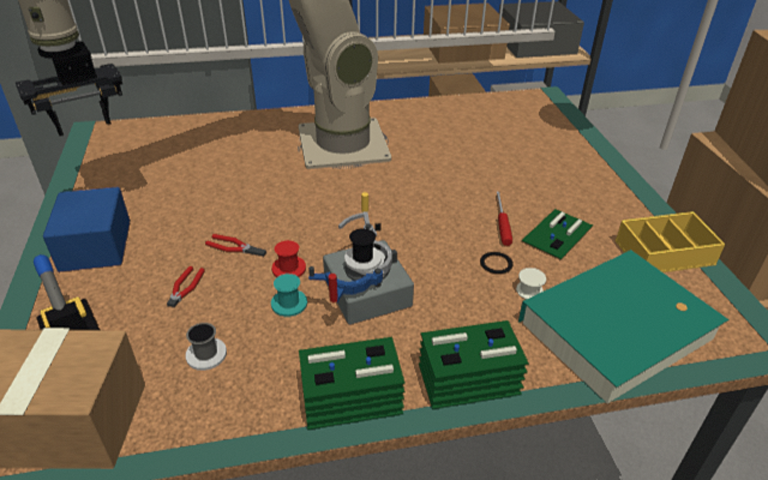

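View pics/side0.png

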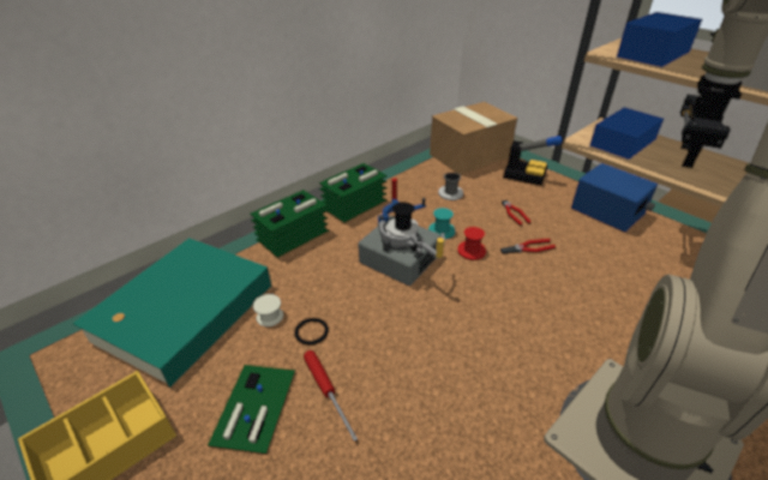

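Scene view: the port with the black nozzle is at about (365,260) in the 1.2× picture, with the red knob at (333,287) and the yellow knob at (365,200). The red and turquoise nozzles at (288,258) and (288,295) are look-alikes. The side view agrees. Next I fit the port pose and both joint angles.

```bash
cat >> h.py <<'E'
from scipy.optimize import least_squares
def model(v):
    x,y,a,j,l=v; R=Ro.from_euler('z',a).as_matrix(); o=np.array([x,y,0])
    hx=np.array([.054,0,0]); k=Ro.from_euler('z',j).apply(np.array([-.074,-.072,0]))+hx+[0,0,.132]
    al=np.radians(150)+l; lp=np.array([-.07,.03,.105]); lk=lp+[.062*np.cos(al),.062*np.sin(al),.027]
    P=dict(port_face=[0,0,.09],ring_hinge=[.054,0,.091],jaw_knob=k,latch_pivot=lp,latch_knob=lk)
    return {n:R@np.array(q)+o for n,q in P.items()}
def proj(p,X,fish=False):
    c=np.array(p["R"])@X+p["t"];K=p["mtx"]
    if fish:
        rr=np.hypot(c[0],c[1]);t=np.arctan2(rr,c[2]);u=c[:2]/rr*t
    else:u=c[:2]/c[2]
    return np.array([K[0,0]*u[0]+K[0,2],K[1,1]*u[1]+K[1,2]])
def fit(obs,v0):
    # obs: list of (pic,label,xy,fish)
    f=lambda v:np.concatenate([(proj(p,model(v)[l],w)-xy)/np.sqrt(2) for p,l,xy,w in obs])
    s=least_squares(f,v0,loss='soft_l1');return s.x,f(s.x).reshape(-1,2)*np.sqrt(2)
def gather(cams,v0,gate=25):
    obs=[]
    for c in cams:
        p=eyes.camera(c);w=c=="wrist";M=model(v0)
        for l in M:
            qs=[q for q in eyes.landmark_of(p,l) if np.linalg.norm(q["xy"]-proj(p,M[l],w))<gate]
            if qs: obs.append((p,l,np.array(qs[0]["xy"]),w))
    return obs
E
python3 - <<'E'
from h import *
o=gather(("scene","side"),[.605,-.043,.25,.9,.1])
v,e=fit(o,[.605,-.043,.25,.9,.1])
print(np.round(v,4))
for a,b in zip(o,e): print(a[1],np.round(b,1))
for k,q in model(v).items(): print(k,np.round(q,4))
E
```

```text
[ 0.6113 -0.0392  0.1964  1.0732  0.2609]
port_face [-2.3  8.2]
jaw_knob [ 1.2 -0.5]
latch_pivot [-1.  -1.7]
latch_knob [-3.7  0.2]
port_face [-0.4  0.6]
ring_hinge [0.3 0.6]
jaw_knob [ 0.7 -1.5]
latch_pivot [-1.8  2. ]
latch_knob [-3.4  1.3]
port_face [ 0.6113 -0.0392  0.09  ]
ring_hinge [ 0.6643 -0.0286  0.091 ]
jaw_knob [ 0.7111 -0.1207  0.132 ]
latch_pivot [ 0.5368 -0.0234  0.105 ]
latch_knob [ 0.4749 -0.0193  0.132 ]
```

```bash
cat >> h.py <<'E'
def yaw(s): 
    R=Ro.from_quat(s["eef_rot"]).as_matrix();return np.degrees(np.arctan2(R[1,0],R[0,0]))
def cmd(*targets,base=None):
    """targets (x,y,z,yawdeg), base=(pos,yawdeg) commanded; prints row numbers with tool pointing exactly down"""
    s=r.read_state()
    if base is None: p0,y0=np.array(s["ee_pos"]),yaw(s)
    else: p0,y0=np.array(base[:3]),base[3]
    c,n=np.cos(np.radians(y0)),np.sin(np.radians(y0))
    for t in targets:
        d=np.array(t[:3])-p0
        dy=(t[3]-y0+180)%360-180
        print([float(q) for q in np.round([(c*d[0]+n*d[1])/.2,(n*d[0]-c*d[1])/.2,-d[2]/.2,0,0,-dy/90],4)])
E
python3 - <<'E'
from h import *
cmd((.36,-.42,.32,60),(.5,-.3,.36,105),(.62,-.1,.36,150))
E
```

```text
[0.9373, -0.523, -0.4872, 0.0, 0.0, -0.4357]
[1.8047, -0.8355, -0.6872, 0.0, 0.0, -0.9357]
[2.7206, -1.5574, -0.6872, 0.0, 0.0, -1.4357]
```

{"method": "play_rows", "body": {"motion": [[0.2,-0.1,-0.3,0,0,-0.1,0],[0.45,-0.25,-0.5,0,0,-0.2,0],[0.7,-0.4,-0.5,0,0,-0.3,0],[0.94,-0.52,-0.5,0,0,-0.42,0],[0.94,-0.52,-0.5,0,0,-0.44,0]], "squeeze": 20}}

```text
time: 1.92
ee_pos: [0.3647, -0.4162, 0.3235]
eef_rot: [0.862, 0.508, 0.001, 0.001]
ft_force: [-0.6, -0.8, 0.3]
width: 0.0445
```

Run:
```python
from h import *
s=r.read_state();print(s["ee_pos"],yaw(s),s["joint_positions"].round(2))
cmd((.5,-.27,.36,100),(.5,-.27,.36,110))
```

```text
[ 0.36468301 -0.41617524  0.32347352] 61.02868468907635 [ 1.01  0.15 -0.27  1.48  0.04  1.52  0.23]
[0.9671, 0.2379, -0.1826, 0.0, 0.0, -0.433]
[0.9671, 0.2379, -0.1826, 0.0, 0.0, -0.5441]
```

{"method": "play_rows", "body": {"motion": [[0.24,0.06,-0.1,0,0,-0.1,0],[0.48,0.12,-0.18,0,0,-0.2,0],[0.72,0.18,-0.18,0,0,-0.3,0],[0.97,0.24,-0.18,0,0,-0.4,0],[0.97,0.24,-0.18,0,0,-0.5,0]]}}

```text
time: 2.55
ee_pos: [0.5006, -0.2718, 0.3583]
eef_rot: [0.602, 0.799, 0.001, -0.0]
ft_force: [-1.4, -1.1, -0.3]
width: 0.0015
```

Run:
```python
from h import *
s=r.read_state();print(s["ee_pos"],yaw(s),s["joint_positions"].round(2))
cmd((.62,-.1,.36,150))
```

```text
[ 0.50056372 -0.27183207  0.3583246 ] 106.00576400141631 [ 0.81  0.21 -0.47  1.35  0.09  1.6   0.63]
[0.6612, 0.8109, -0.0084, 0.0, 0.0, -0.4888]
```

{"method": "play_rows", "body": {"motion": [[0.17,0.2,0,0,0,-0.1,0],[0.34,0.4,0,0,0,-0.2,0],[0.5,0.6,0,0,0,-0.3,0],[0.66,0.81,0,0,0,-0.4,0],[0.66,0.81,0,0,0,-0.5,0]]}}

```text
time: 3.18
ee_pos: [0.6208, -0.1011, 0.3576]
eef_rot: [0.25, 0.968, 0.001, -0.001]
ft_force: [0.7, -2.0, 0.0]
width: 0.0004
```

Run:
```python
from h import *
s=r.read_state();print(s["ee_pos"],yaw(s),s["joint_positions"].round(2),s["ft_force"])
v0=[ 0.6113,-0.0392,0.1964,1.0732,0.2609]
o=gather(("wrist","side","scene"),v0,30)
save(o[0][0],"w1.png",1.2)
v,e=fit(o,v0); print(np.round(v,4))
for a,b in zip(o,e): print(a[3],a[1],a[2].round(),np.round(b,1))
for k,q in model(v).items(): print(k,np.round(q,4))
p=o[0][0];print(-p["R"].T@p["t"],p["mtx"])
```

```text
[ 0.62077187 -0.10107653  0.35756   ] 150.98809695321154 [ 0.55  0.38 -0.67  1.18  0.23  1.66  1.01] [ 0.73239044 -2.03769534  0.02693862]
[ 0.603  -0.0383  0.2157  1.1648  0.2189]
True ring_hinge [372. 162.] [4.4 0.9]
True jaw_knob [344. 234.] [-0.4  0.8]
True latch_pivot [336.  80.] [0.1 0.9]
True latch_knob [316.  36.] [ 0.8 -1.3]
False port_face [331. 191.] [2.7 0.6]
False ring_hinge [313. 186.] [ 4.5 -1.3]
False jaw_knob [326. 156.] [ 0.1 -2. ]
False latch_pivot [350. 200.] [0.5 1.6]
False latch_knob [365. 205.] [ 1.6 -0.1]
False port_face [305. 211.] [0.3 3.7]
False ring_hinge [310. 230.] [ 4.2 -0.5]
False latch_pivot [305. 192.] [ 0.3 -2. ]
False latch_knob [308. 169.] [-4.1 -2.2]
port_face [ 0.603  -0.0383  0.09  ]
ring_hinge [ 0.6558 -0.0267  0.091 ]
jaw_knob [ 0.7125 -0.113   0.132 ]
latch_pivot [ 0.5282 -0.024   0.105 ]
latch_knob [ 0.4665 -0.0184  0.132 ]
[ 0.55229086 -0.06425627  0.52024683] [[309.70691629   0.         318.57372864]
 [  0.         309.70691629 199.48679627]
 [  0.           0.           1.        ]]
```

View pics/w1.png

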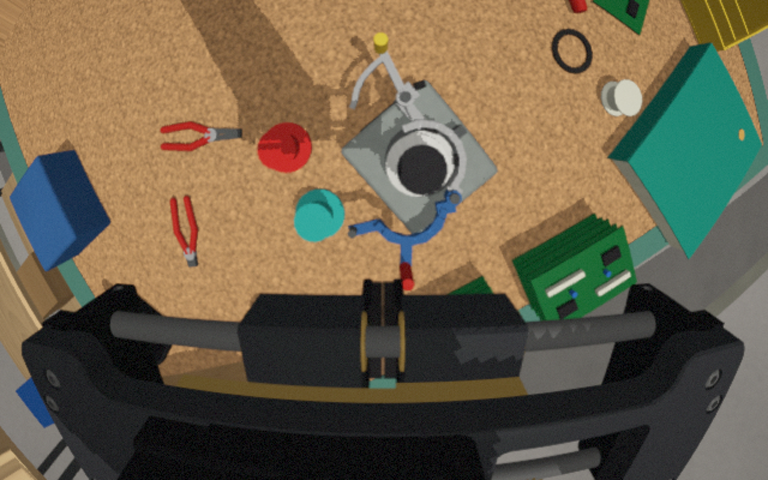

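Wrist view: blue ring open, red knob top at about (407,284), hinge hub at (453,198), yellow knob at (381,40). The fitted model agrees with these. The latch is nearly open. Next I stage behind the red knob.

Run:
```python
from h import *
cmd((.7475,-.09,.25,213))
```

```text
[-0.5193, 0.3822, 0.5428, 0.0, 0.0, -0.6957]
```

{"method": "play_rows", "body": {"motion": [[-0.13,0.1,0,0,0,-0.11,0],[-0.26,0.2,0.1,0,0,-0.22,0],[-0.4,0.3,0.3,0,0,-0.33,0],[-0.52,0.38,0.4,0,0,-0.44,0],[-0.52,0.38,0.5,0,0,-0.55,0]]}}

```text
time: 4.7
ee_pos: [0.7484, -0.0895, 0.2557]
eef_rot: [-0.176, 0.984, 0.001, -0.001]
ft_force: [-0.4, 0.4, -0.7]
width: 0.0005
```

Run:
```python
from h import *
s=r.read_state();print(s["ee_pos"],yaw(s),s["joint_positions"].round(2),s["ft_force"])
cmd((.7475,-.09,.2,213),(.7475,-.09,.122,213))
```

```text
[ 0.74844076 -0.08951339  0.25570773] -159.73288557740935 [ 0.43  0.72 -0.74  0.94  0.46  1.62  1.77] [-0.43304041  0.38470745 -0.72132376]
[0.0053, -0.0007, 0.2785, 0.0, 0.0, -0.1415]
[0.0053, -0.0007, 0.6685, 0.0, 0.0, -0.1415]
```

{"method": "play_rows", "body": {"motion": [[0,0,0.17,0,0,-0.1,0],[0,0,0.34,0,0,-0.14,0],[0,0,0.5,0,0,-0.14,0],[0,0,0.67,0,0,-0.14,0],[0,0,0.67,0,0,-0.14,0]]}}

```text
time: 5.32
ee_pos: [0.7458, -0.0908, 0.1215]
eef_rot: [-0.28, 0.96, 0.001, -0.002]
ft_force: [1.0, -0.2, 0.5]
width: 0.0003
```

Run:
```python
from h import *
s=r.read_state();print(s["ee_pos"],yaw(s),s["joint_positions"].round(2),s["ft_force"])
p=eyes.camera("wrist");save(p,"w2.png",1.2)
for l in("jaw_knob","ring_hinge"):
  for q in eyes.landmark_of(p,l):print(l,q["p"],q["xy"],atz(p,q["xy"],.132 if l[0]=="j" else .091,True))
```

```text
[ 0.74584928 -0.09081491  0.12150135] -147.5063024413038 [ 0.48  0.79 -0.76  1.14  0.52  1.4   1.93] [ 0.98758907 -0.24425524  0.49135407]
jaw_knob 0.88 [320.1, 174.4] [ 0.70629942 -0.11590267  0.132     ]
jaw_knob 0.53 [562.3, 38.3] [ 0.55013969 -0.03856422  0.132     ]
ring_hinge 0.73 [465.1, 171.3] [ 0.65667813 -0.02876372  0.091     ]
ring_hinge 0.16 [564.0, 36.1] [ 0.51178767 -0.01228641  0.091     ]
```

View pics/w2.png

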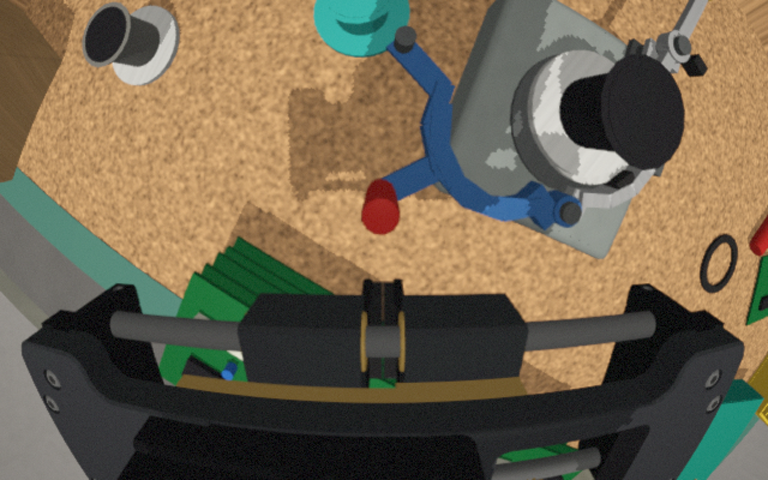

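Wrist view: the red knob, at (380,205), is straight ahead of the shut fingers. The ring tip at (405,40) passes above the turquoise look-alike. Next I work out the arc.

```bash
cat >> h.py <<'E'
V=[0.603,-0.0383,0.2157]
def jawpose(j,c=.017,z=.122):
    m=model(V+[j,0]);k=m["jaw_knob"];d=k-m["ring_hinge"];a=np.arctan2(d[1],d[0])-np.pi/2
    return (k[0]-c*np.cos(a),k[1]-c*np.sin(a),z,np.degrees(a))
def latpose(l,c=.017,z=.124):
    m=model(V+[0,l]);k=m["latch_knob"];d=k-m["latch_pivot"];a=np.arctan2(d[1],d[0])+np.pi/2
    return (k[0]-c*np.cos(a),k[1]-c*np.sin(a),z,np.degrees(a)+180)
E
python3 - <<'E'
from h import *
cmd(*[jawpose(j) for j in (1.12,1.03,.92,.81,.7)])
E
```

```text
[0.1498, -0.0017, 0.0227, 0.0, 0.0, 0.0192]
[0.1967, -0.0058, 0.0227, 0.0, 0.0, 0.0765]
[0.2542, -0.0051, 0.0227, 0.0, 0.0, 0.1465]
[0.3113, 0.0019, 0.0227, 0.0, 0.0, 0.2165]
[0.3673, 0.0151, 0.0227, 0.0, 0.0, 0.2866]
```

{"method": "play_rows", "body": {"motion": [[0.15,0,0,0,0,0.02,0],[0.2,-0.006,0,0,0,0.08,0],[0.25,-0.005,0,0,0,0.15,0],[0.31,0.002,0,0,0,0.215,0],[0.365,0.015,0,0,0,0.285,0]]}}

```text
time: 6.1
ee_pos: [0.6853, -0.1271, 0.1269]
eef_rot: [-0.058, 0.998, -0.0, 0.002]
ft_force: [2.3, 1.4, -1.3]
width: 0.0001
```

Run:
```python
from h import *
for i in range(2):
  s=r.read_state();print(s["time"],s["ee_pos"],yaw(s),s["ft_force"])
cmd(*[jawpose(j) for j in (.7,.6,.5,.4,.3)])
print(jawpose(.7),jawpose(.3))
```

```text
6.1 [ 0.68526535 -0.12706852  0.12691186] -173.36210489443988 [ 2.2582738   1.406803   -1.29652563]
6.1 [ 0.68526535 -0.12706852  0.12691186] -173.36210489443988 [ 2.2582738   1.406803   -1.29652563]
[0.0032, -0.0008, 0.0246, 0.0, 0.0, -0.0005]
[0.0552, -0.0068, 0.0246, 0.0, 0.0, 0.0632]
[0.1075, -0.0075, 0.0246, 0.0, 0.0, 0.1268]
[0.1596, -0.003, 0.0246, 0.0, 0.0, 0.1905]
[0.211, 0.0067, 0.0246, 0.0, 0.0, 0.2542]
(np.float64(0.6846449973309164), np.float64(-0.12731070158350807), 0.122, np.float64(-173.31907930286243)) (np.float64(0.6432007726600534), np.float64(-0.13062470139579663), 0.122, np.float64(-196.23739110809538))
```

{"method": "play_rows", "body": {"motion": [[0.055,-0.007,0,0,0,0.063,0],[0.107,-0.007,0.01,0,0,0.127,0],[0.16,-0.003,0.02,0,0,0.19,0],[0.21,0.007,0.02,0,0,0.254,0],[0.21,0.007,0.02,0,0,0.254,0]]}}

```text
time: 6.72
ee_pos: [0.6431, -0.1307, 0.1227]
eef_rot: [0.139, 0.99, -0.0, 0.001]
ft_force: [0.1, -0.4, 0.3]
width: 0.0003
```

Run:
```python
from h import *
s=r.read_state();print(s["time"],s["ee_pos"],yaw(s),s["ft_force"])
p=eyes.camera("wrist");save(p,"w3.png",1.2)
v=V+[.3,.22]
for l in("jaw_knob","ring_hinge","latch_knob","latch_pivot"):
  for q in eyes.landmark_of(p,l)[:2]:print(l,q["p"],q["xy"],atz(p,q["xy"],model(v)[l][2],True), model(v)[l])
cmd(*[jawpose(j) for j in (.3,.2,.15,.1,.06)])
```

```text
6.725 [ 0.64305736 -0.13073787  0.12272797] 164.02621114690712 [ 0.12816615 -0.41670987  0.33497639]
jaw_knob 0.62 [322.6, 226.7] [ 0.62639553 -0.12457473  0.132     ] [ 0.62687888 -0.1258712   0.132     ]
jaw_knob 0.38 [462.8, 207.0] [ 0.63771814 -0.04588815  0.132     ] [ 0.62687888 -0.1258712   0.132     ]
ring_hinge 0.73 [463.2, 206.2] [ 0.65610658 -0.02836217  0.091     ] [ 0.65574865 -0.02674231  0.091     ]
latch_pivot 0.81 [444.4, 16.7] [ 0.52865704 -0.01951583  0.105     ] [ 0.52820119 -0.02397738  0.105     ]
[-0.0019, 0.001, -0.0059, 0.0, 0.0, 0.0033]
[0.0501, -0.0046, -0.0059, 0.0, 0.0, 0.0669]
[0.0763, -0.0055, -0.0059, 0.0, 0.0, 0.0988]
[0.1024, -0.005, -0.0059, 0.0, 0.0, 0.1306]
[0.1233, -0.0037, -0.0059, 0.0, 0.0, 0.1561]
```

View pics/w3.png

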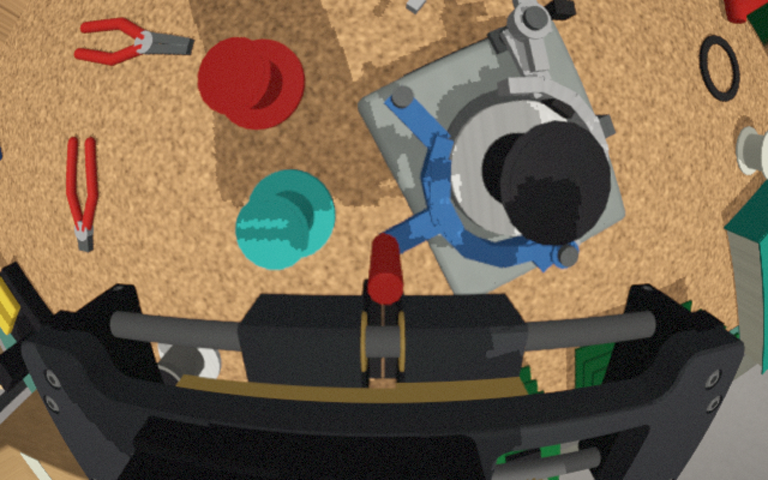

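Wrist view: the fingers are right behind the red knob at (385,285) and the ring has closed to about 0.3 rad. The pliers and both look-alikes are untouched. I'll carry on gently.

{"method": "play_rows", "body": {"motion": [[0.025,-0.003,0,0,0,0.033,0],[0.05,-0.0045,0,0,0,0.066,0],[0.076,-0.0055,0,0,0,0.098,0],[0.102,-0.005,0,0,0,0.13,0],[0.102,-0.005,0,0,0,0.13,0]]}}

```text
time: 7.6
ee_pos: [0.6228, -0.1261, 0.1207]
eef_rot: [0.239, 0.971, -0.0, 0.0]
ft_force: [0.4, -0.2, 0.0]
width: 0.0001
```

Run:
```python
from h import *
s=r.read_state();print(s["time"],s["ee_pos"],yaw(s),s["ft_force"])
cmd(*[jawpose(j) for j in (.1,.08,.06,.04,.02,0)])
```

```text
7.6 [ 0.62276064 -0.12608534  0.12072275] 152.33901322861283 [ 0.41254574 -0.24768263  0.0342247 ]
[-0.0002, 0.0002, -0.0064, 0.0, 0.0, 0.0004]
[0.0102, -0.0014, -0.0064, 0.0, 0.0, 0.0131]
[0.0205, -0.0027, -0.0064, 0.0, 0.0, 0.0259]
[0.0309, -0.0039, -0.0064, 0.0, 0.0, 0.0386]
[0.0414, -0.0049, -0.0064, 0.0, 0.0, 0.0513]
[0.0518, -0.0056, -0.0064, 0.0, 0.0, 0.0641]
```

{"method": "play_rows", "body": {"motion": [[0.01,-0.0014,0,0,0,0.013,0],[0.02,-0.0027,0,0,0,0.026,0],[0.02,-0.0027,0,0,0,0.026,0],[0.02,-0.0027,0,0,0,0.026,0]]}}

```text
time: 8.1
ee_pos: [0.6188, -0.1247, 0.1206]
eef_rot: [0.259, 0.966, 0.0, 0.0]
ft_force: [1.4, -0.2, 0.6]
width: 0.0005
```

{"method": "play_rows", "body": {"motion": [[0.005,-0.001,0,0,0,0.006,0],[0.01,-0.001,0,0,0,0.013,0],[0.01,-0.001,0,0,0,0.013,0]]}}

```text
time: 8.48
ee_pos: [0.6168, -0.1239, 0.1206]
eef_rot: [0.269, 0.963, -0.0, 0.0]
ft_force: [3.3, -0.8, 1.3]
width: 0.0006
```

{"method": "play_rows", "body": {"motion": [[0.005,-0.0005,0,0,0,0.006,0],[0.005,-0.0005,0,0,0,0.006,0]]}}

```text
time: 8.72
ee_pos: [0.6159, -0.1235, 0.1206]
eef_rot: [0.274, 0.962, -0.0, 0.0]
ft_force: [2.8, -1.0, 1.4]
width: 0.0006
```

{"method": "play_rows", "body": {"motion": [[0.005,-0.0005,0,0,0,0.006,0],[0.005,-0.0005,0,0,0,0.006,0]]}}

```text
time: 8.98
ee_pos: [0.6152, -0.1232, 0.1206]
eef_rot: [0.278, 0.96, -0.0, 0.0]
ft_force: [3.9, -1.4, 1.0]
width: 0.0007
```

{"method": "play_rows", "body": {"motion": [[0.005,-0.0005,0,0,0,0.006,0],[0.005,-0.0005,0,0,0,0.006,0]]}}

```text
time: 9.22
ee_pos: [0.6146, -0.123, 0.1206]
eef_rot: [0.283, 0.959, -0.0, 0.001]
ft_force: [5.4, -1.5, 0.0]
width: 0.0004
```

{"method": "play_rows", "body": {"motion": [[0.004,-0.0004,0,0,0,0.004,0],[0.004,-0.0004,0,0,0,0.004,0]]}}

```text
time: 9.48
ee_pos: [0.6141, -0.1229, 0.1207]
eef_rot: [0.286, 0.958, -0.0, 0.001]
ft_force: [6.0, -2.7, -0.8]
width: 0.0003
```

{"method": "play_rows", "body": {"motion": [[0.003,-0.0003,0,0,0,0.003,0],[0.003,-0.0003,0,0,0,0.003,0]]}}

```text
time: 9.72
ee_pos: [0.6138, -0.1227, 0.1207]
eef_rot: [0.289, 0.957, -0.0, 0.001]
ft_force: [8.3, -3.4, -1.6]
width: 0.0006
```

{"method": "play_rows", "body": {"motion": [[0.003,-0.0003,0,0,0,0.002,0],[0.003,-0.0003,0,0,0,0.002,0]]}}

```text
time: 9.98
ee_pos: [0.6135, -0.1226, 0.1207]
eef_rot: [0.29, 0.957, -0.0, 0.001]
ft_force: [10.2, -2.7, -2.8]
width: 0.0005
```

Run:
```python
from h import *
for i in range(4):
  p=eyes.camera("wrist")
  s=r.read_state();print(s["time"],s["ee_pos"],yaw(s),s["ft_force"],s["ft_force"]@[.835,-.55,0])
```

```text
10.025 [ 0.61350383 -0.12260353  0.12071985] 146.28355051364494 [ 9.68368412 -3.68313334 -3.04613782] 10.111599577013658
10.075 [ 0.61347567 -0.12256115  0.12070141] 146.284960111591 [10.39723549 -4.71809741 -3.5330656 ] 11.276645209695698
10.125 [ 0.613497   -0.12259957  0.12074808] 146.28251885110487 [10.34501065 -3.76821506 -2.8403626 ] 10.710602180279896
10.175 [ 0.61348646 -0.12259517  0.12072577] 146.2835115606311 [ 9.12563543 -2.97176265 -2.92274429] 9.254375043548364
```

{"method": "play_rows", "body": {"motion": [[0.0015,0,0,0,0,0,0],[0.0015,0,0,0,0,0,0],[0.0015,0,0,0,0,0,0]]}}

```text
time: 10.55
ee_pos: [0.6134, -0.1226, 0.1207]
eef_rot: [0.29, 0.957, -0.0, 0.002]
ft_force: [10.8, -4.3, -4.1]
width: 0.0007
```

{"method": "play_rows", "body": {"motion": [[-0.01,0,0,0,0,0,0],[-0.05,0,0,0,0,0,0],[-0.15,0,0,0,0,0,0],[-0.15,0,-0.1,0,0,0,0],[-0.15,0,-0.4,0,0,0,0]]}}

```text
time: 11.18
ee_pos: [0.6349, -0.1376, 0.1991]
eef_rot: [0.289, 0.957, -0.0, -0.003]
ft_force: [0.6, -0.2, 1.3]
width: 0.0006
```

Run:
```python
from h import *
s=r.read_state();print(s["time"],s["ee_pos"],yaw(s),s["ft_force"],s["joint_positions"].round(2))
o=gather(("wrist","side","scene"),V+[.03,.22],30)
save(o[0][0],"w4.png",1.2)
for l in ("latch_knob","latch_pivot","jaw_knob"):
  for a in o:
    if a[1]==l: 
      M=model(V+[.02,.22])[l];print(l,a[2],atz(a[0],a[2],M[2],a[3]).round(4),M.round(4))
print(latpose(.15),latpose(0.22))
```

```text
11.175 [ 0.63488029 -0.13761649  0.19907041] 146.35702746025152 [ 0.56565208 -0.19185081  1.26901983] [ 0.59  0.48 -0.62  1.39  0.27  1.37  0.95]
latch_knob [365.  201.4] [ 0.4804 -0.0266  0.132 ] [ 0.4664 -0.0185  0.132 ]
latch_knob [302.3 165.2] [ 0.4595 -0.0205  0.132 ] [ 0.4664 -0.0185  0.132 ]
latch_pivot [366.8  24.3] [ 0.5289 -0.0205  0.105 ] [ 0.5282 -0.024   0.105 ]
latch_pivot [351.6 197.9] [ 0.5365 -0.0387  0.105 ] [ 0.5282 -0.024   0.105 ]
latch_pivot [307.5 192.7] [ 0.5385 -0.0213  0.105 ] [ 0.5282 -0.024   0.105 ]
jaw_knob [324.3 160.5] [ 0.6028 -0.1122  0.132 ] [ 0.6006 -0.114   0.132 ]
jaw_knob [351.5 165.4] [ 0.6173 -0.1228  0.132 ] [ 0.6006 -0.114   0.132 ]
jaw_knob [274.2 207. ] [ 0.6106 -0.1108  0.132 ] [ 0.6006 -0.114   0.132 ]
(np.float64(0.4696456126390698), np.float64(0.002560229091583748), 0.124, np.float64(440.95306656793423)) (np.float64(0.4679328990139305), np.float64(-0.001600305002093818), 0.124, np.float64(444.96377113385))
```

View pics/w4.png

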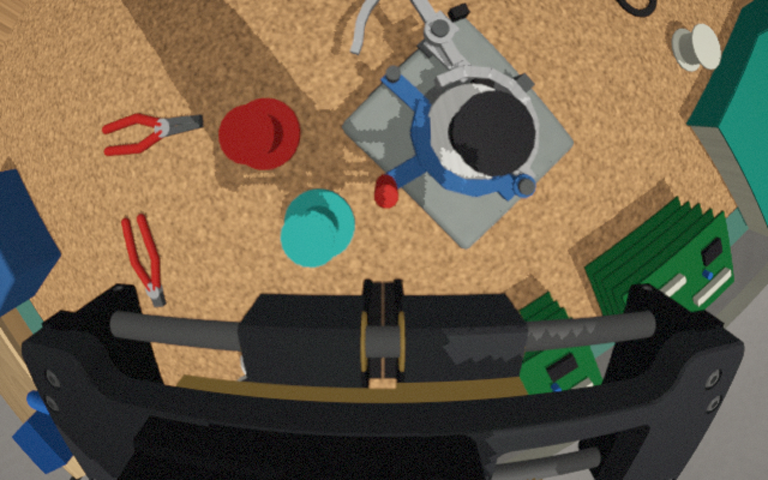

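Wrist view: ring shut around both flanges, knob at (386,190), nozzle standing at (493,133), other things untouched. The force reached about 11 N and is now released. Next is the latch.

Run:
```python
from h import *
cmd((.56,-.06,.25,116),(.47,.03,.25,85))
```

```text
[0.5372, 0.1114, -0.2476, 0.0, 0.0, 0.3371]
[1.1611, 0.2365, -0.2476, 0.0, 0.0, 0.6815]
```

{"method": "play_rows", "body": {"motion": [[0.1,0.02,-0.2,0,0,0.1,0],[0.3,0.06,-0.25,0,0,0.21,0],[0.5,0.1,-0.25,0,0,0.32,0],[0.75,0.15,-0.25,0,0,0.43,0],[0.98,0.2,-0.25,0,0,0.54,0]]}}

```text
time: 12.7
ee_pos: [0.4949, 0.0051, 0.2507]
eef_rot: [0.66, 0.751, 0.0, 0.0]
ft_force: [0.4, 0.6, 0.4]
width: 0.0002
```

Run:
```python
from h import *
s=r.read_state();print(s["time"],s["ee_pos"],yaw(s),s["ft_force"],s["joint_positions"].round(2))
p=eyes.camera("wrist")
for l in("jaw_knob","latch_knob","latch_pivot"):
  for q in eyes.landmark_of(p,l)[:2]:print(l,q["p"],q["xy"],atz(p,q["xy"],.105 if "pivot" in l else .132,True))
cmd((.47,.03,.2,85))
```

```text
12.7 [0.49489898 0.00510285 0.25066312] 97.42394302061682 [0.38247737 0.60336806 0.44293823] [ 0.51  0.07 -0.63  1.72  0.04  1.36 -0.  ]
latch_knob 0.75 [286.0, 214.1] [ 0.46617575 -0.0196851   0.132     ]
latch_pivot 0.67 [350.8, 212.8] [ 0.53211009 -0.01908965  0.105     ]
[0.1462, -0.1111, 0.2554, 0.0, 0.0, 0.1427]
```

{"method": "play_rows", "body": {"motion": [[0.07,-0.06,0,0,0,0.1,0],[0.15,-0.11,0.1,0,0,0.14,0],[0.15,-0.11,0.35,0,0,0.14,0],[0.15,-0.11,0.6,0,0,0.14,0],[0.15,-0.11,0.63,0,0,0.14,0]]}}

```text
time: 13.52
ee_pos: [0.4687, 0.0297, 0.1219]
eef_rot: [0.736, 0.676, -0.002, -0.002]
ft_force: [0.3, -0.4, 0.8]
width: 0.0005
```

Run:
```python
from h import *
s=r.read_state();print(s["time"],s["ee_pos"],yaw(s),s["ft_force"],s["joint_positions"].round(2))
p=eyes.camera("wrist");save(p,"w5.png",1.0)
cmd(*[latpose(l) for l in (.25,.35,.45,.55,.65)])
```

```text
13.525 [0.46867513 0.02972014 0.1219236 ] 85.13355121973063 [ 0.30583666 -0.35433232  0.79992912] [ 0.46  0.13 -0.65  1.95  0.09  1.09 -0.31]
[-0.1676, 0.0019, -0.0033, 0.0, 0.0, -0.0172]
[-0.1992, -0.0041, -0.0033, 0.0, 0.0, -0.0809]
[-0.2312, -0.007, -0.0033, 0.0, 0.0, -0.1446]
[-0.2633, -0.0067, -0.0033, 0.0, 0.0, -0.2082]
[-0.2952, -0.0032, -0.0033, 0.0, 0.0, -0.2719]
```

View pics/w5.png

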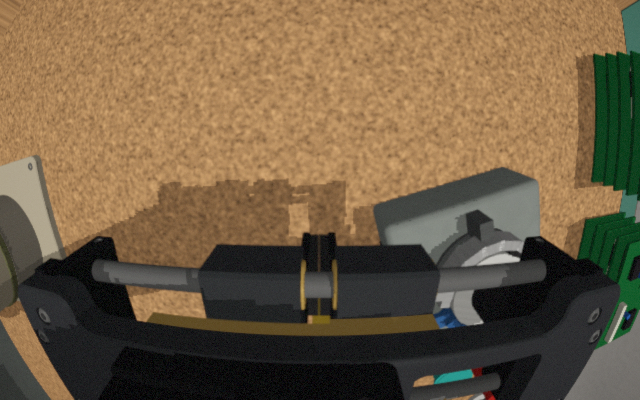

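Wrist view: the yellow knob shows just behind the fingers at (318,320), so they are in line with it. Pushing now.

{"method": "play_rows", "body": {"motion": [[-0.165,0.002,0,0,0,-0.017,0],[-0.2,-0.004,0,0,0,-0.08,0],[-0.23,-0.007,0,0,0,-0.145,0],[-0.263,-0.007,0,0,0,-0.208,0],[-0.295,-0.003,0,0,0,-0.272,0]]}}

```text
time: 14.2
ee_pos: [0.4664, -0.0284, 0.127]
eef_rot: [0.575, 0.818, 0.001, 0.001]
ft_force: [0.4, 0.9, 0.1]
width: 0.0008
```

Run:
```python
from h import *
s=r.read_state();print(s["time"],s["ee_pos"],yaw(s),s["ft_force"],s["joint_positions"].round(2))
p=eyes.camera("side")
for q in eyes.landmark_of(p,"latch_knob"):print(q["p"],q["xy"],proj(p,model(V+[.02,.65])["latch_knob"]),proj(p,model(V+[.02,.22])["latch_knob"]))
cmd(*[latpose(l) for l in (.65,.75,.85,.95,1.05,1.15)])
```

```text
14.2 [ 0.46643685 -0.02843846  0.12704075] 109.81608183985682 [0.42207883 0.9218112  0.06476882] [ 0.57  0.11 -0.63  1.96  0.07  1.09  0.25]
0.51 [371.5, 201.1] [372.93036458 200.19301585] [367.0508571  205.32377665]
[0.0051, -0.0098, 0.0135, 0.0, 0.0, 0.0003]
[-0.0263, -0.0167, 0.0135, 0.0, 0.0, -0.0633]
[-0.0582, -0.0205, 0.0135, 0.0, 0.0, -0.127]
[-0.0903, -0.0211, 0.0135, 0.0, 0.0, -0.1907]
[-0.1224, -0.0185, 0.0135, 0.0, 0.0, -0.2543]
[-0.154, -0.0127, 0.0135, 0.0, 0.0, -0.318]
```

{"method": "play_rows", "body": {"motion": [[-0.026,-0.012,0,0,0,-0.063,0],[-0.058,-0.02,0,0,0,-0.127,0],[-0.09,-0.021,0,0,0,-0.19,0],[-0.122,-0.0185,0,0,0,-0.254,0],[-0.122,-0.0185,0,0,0,-0.254,0]]}}

```text
time: 14.92
ee_pos: [0.4704, -0.0527, 0.1258]
eef_rot: [0.404, 0.915, 0.0, 0.001]
ft_force: [-0.6, -0.3, 0.5]
width: 0.0004
```

Run:
```python
from h import *
s=r.read_state();print(s["time"],s["ee_pos"],yaw(s),s["ft_force"],s["joint_positions"].round(2))
cmd(*[latpose(l) for l in (1.05,1.15,1.25,1.35,1.45)])
```

```text
14.925 [ 0.47041387 -0.05265853  0.12580987] 132.30205370604907 [-0.57874642 -0.34061974  0.53281992] [ 0.62  0.13 -0.64  1.94  0.09  1.1   0.69]
[-0.0046, -0.0001, 0.009, 0.0, 0.0, -0.0024]
[-0.036, -0.0069, 0.009, 0.0, 0.0, -0.0661]
[-0.0679, -0.0106, 0.009, 0.0, 0.0, -0.1297]
[-0.1, -0.011, 0.009, 0.0, 0.0, -0.1934]
[-0.132, -0.0082, 0.009, 0.0, 0.0, -0.2571]
```

Now the drawing range, slowly.

{"method": "play_rows", "body": {"motion": [[-0.02,-0.004,0,0,0,-0.033,0],[-0.036,-0.007,0,0,0,-0.066,0],[-0.052,-0.009,0,0,0,-0.098,0],[-0.068,-0.0105,0,0,0,-0.13,0],[-0.068,-0.0105,0,0,0,-0.13,0]]}}

```text
time: 15.55
ee_pos: [0.4773, -0.0636, 0.1252]
eef_rot: [0.309, 0.951, 0.0, 0.0]
ft_force: [-0.4, 0.7, 0.6]
width: 0.0008
```

Run:
```python
from h import *
s=r.read_state();print(s["time"],s["ee_pos"],yaw(s),s["ft_force"])
ps=eyes.camera("scene");save(ps,"s2.png",4,(230,130,400,270))
for q in eyes.landmark_of(ps,"latch_knob"):print(q["p"],q["xy"],proj(ps,model(V+[.02,1.25])["latch_knob"]))
cmd(*[latpose(l) for l in (1.25,1.35,1.45,1.55)])
```

```text
15.55 [ 0.47730227 -0.06355854  0.12515559] 143.99188265002317 [-0.44278904  0.67936397  0.62957488]
0.66 [286.3, 174.0] [282.96441671 174.86079788]
[-0.0045, 0.0003, 0.0048, 0.0, 0.0, 0.0004]
[-0.0359, -0.0067, 0.0048, 0.0, 0.0, -0.0633]
[-0.0678, -0.0105, 0.0048, 0.0, 0.0, -0.1269]
[-0.0999, -0.0111, 0.0048, 0.0, 0.0, -0.1906]
```

View pics/s2.png

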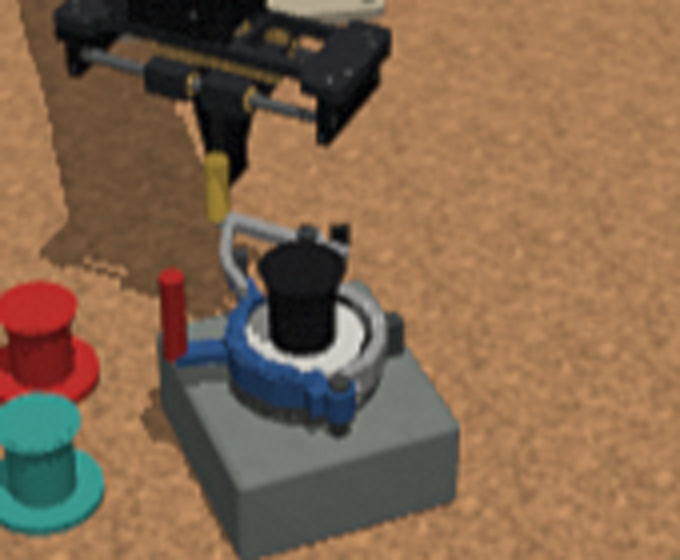

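Scene crop: the fingers push the yellow knob at (217,185), the lever is well round, and the hook at (232,255) is passing outside the pin. The nozzle is standing. I'll go on in small steps.

{"method": "play_rows", "body": {"motion": [[-0.018,-0.003,0,0,0,-0.032,0],[-0.036,-0.0065,0,0,0,-0.063,0],[-0.036,-0.0065,0,0,0,-0.063,0]]}}

```text
time: 16.02
ee_pos: [0.4821, -0.0688, 0.1247]
eef_rot: [0.261, 0.965, 0.0, -0.0]
ft_force: [-1.4, 1.6, 2.0]
width: 0.0003
```

{"method": "play_rows", "body": {"motion": [[-0.016,-0.001,0,0,0,-0.032,0],[-0.032,-0.001,0,0,0,-0.063,0],[-0.032,-0.001,0,0,0,-0.063,0]]}}

```text
time: 16.4
ee_pos: [0.4867, -0.0722, 0.1242]
eef_rot: [0.213, 0.977, -0.0, -0.001]
ft_force: [-4.4, 2.2, 0.6]
width: 0.0007
```

Run:
```python
from h import *
s=r.read_state();print(s["time"],s["ee_pos"],yaw(s),s["ft_force"])
cmd(*[latpose(l) for l in (1.45,1.5,1.55,1.6,1.65,1.7,1.745)])
```

```text
16.4 [ 0.48668241 -0.07216195  0.12422505] 155.42156906661842 [-4.39612498  2.22724692  0.60247031]
[-0.0037, -0.0046, 0.0011, 0.0, 0.0, -0.0002]
[-0.0193, -0.0084, 0.0011, 0.0, 0.0, -0.032]
[-0.035, -0.0115, 0.0011, 0.0, 0.0, -0.0638]
[-0.0509, -0.0138, 0.0011, 0.0, 0.0, -0.0957]
[-0.0669, -0.0153, 0.0011, 0.0, 0.0, -0.1275]
[-0.083, -0.016, 0.0011, 0.0, 0.0, -0.1593]
[-0.0975, -0.0159, 0.0011, 0.0, 0.0, -0.188]
```

{"method": "play_rows", "body": {"motion": [[-0.0155,-0.005,0,0,0,-0.032,0],[-0.031,-0.009,0,0,0,-0.064,0],[-0.031,-0.009,0,0,0,-0.064,0]]}}

```text
time: 16.77
ee_pos: [0.4917, -0.0762, 0.1242]
eef_rot: [0.163, 0.987, 0.0, -0.001]
ft_force: [-3.7, 2.5, 0.8]
width: 0.0003
```

{"method": "play_rows", "body": {"motion": [[-0.016,-0.002,0,0,0,-0.032,0],[-0.025,-0.002,0,0,0,-0.05,0],[-0.025,-0.002,0,0,0,-0.05,0]]}}

```text
time: 17.15
ee_pos: [0.4959, -0.0789, 0.1242]
eef_rot: [0.125, 0.992, -0.0, -0.001]
ft_force: [-6.5, 1.0, 1.5]
width: 0.0004
```

Run:
```python
from h import *
s=r.read_state();print(s["time"],s["ee_pos"],yaw(s),s["ft_force"])
cmd(*[latpose(l) for l in (1.6,1.65,1.7,1.745)])
```

```text
17.15 [ 0.49592234 -0.07885443  0.12417863] 165.65112337308835 [-6.5141849   1.04479513  1.4709356 ]
[0.0054, -0.0017, 0.0009, 0.0, 0.0, 0.018]
[-0.0101, -0.006, 0.0009, 0.0, 0.0, -0.0138]
[-0.0258, -0.0095, 0.0009, 0.0, 0.0, -0.0457]
[-0.04, -0.012, 0.0009, 0.0, 0.0, -0.0743]
```

{"method": "play_rows", "body": {"motion": [[-0.01,-0.003,0,0,0,-0.015,0],[-0.02,-0.006,0,0,0,-0.035,0],[-0.02,-0.006,0,0,0,-0.035,0]]}}

```text
time: 17.52
ee_pos: [0.4996, -0.0808, 0.1242]
eef_rot: [0.097, 0.995, -0.0, -0.001]
ft_force: [-4.9, 0.6, 1.2]
width: 0.0003
```

{"method": "play_rows", "body": {"motion": [[-0.005,-0.002,0,0,0,-0.008,0],[-0.008,-0.002,0,0,0,-0.016,0],[-0.008,-0.002,0,0,0,-0.016,0]]}}

```text
time: 17.9
ee_pos: [0.5008, -0.0815, 0.1242]
eef_rot: [0.085, 0.996, -0.0, -0.001]
ft_force: [-6.7, 2.0, 1.8]
width: 0.0002
```

Run:
```python
from h import *
s=r.read_state();print(s["time"],s["ee_pos"],yaw(s),s["ft_force"])
cmd(*[latpose(l) for l in (1.7,1.72,1.745)])
```

```text
17.9 [ 0.5008464  -0.08151479  0.12416451] 170.23615973380674 [-6.68527302  2.04493132  1.8194687 ]
[0.0016, -0.0026, 0.0008, 0.0, 0.0, 0.0053]
[-0.0046, -0.0043, 0.0008, 0.0, 0.0, -0.0075]
[-0.0124, -0.0062, 0.0008, 0.0, 0.0, -0.0234]
```

{"method": "play_rows", "body": {"motion": [[-0.004,-0.001,0,0,0,-0.007,0],[-0.004,-0.001,0,0,0,-0.007,0],[-0.004,-0.001,0,0,0,-0.007,0]]}}

```text
time: 18.27
ee_pos: [0.5016, -0.0819, 0.1242]
eef_rot: [0.08, 0.997, -0.0, -0.001]
ft_force: [-6.4, 1.7, 2.9]
width: 0.0003
```

{"method": "play_rows", "body": {"motion": [[-0.004,-0.001,0,0,0,-0.007,0],[-0.004,-0.001,0,0,0,-0.007,0],[-0.004,-0.001,0,0,0,-0.007,0]]}}

```text
time: 18.65
ee_pos: [0.5025, -0.0822, 0.1242]
eef_rot: [0.074, 0.997, -0.0, -0.001]
ft_force: [-5.3, 0.5, 1.5]
width: 0.0004
```

{"method": "play_rows", "body": {"motion": [[-0.003,-0.001,0,0,0,-0.004,0],[-0.003,-0.001,0,0,0,-0.004,0],[-0.003,-0.001,0,0,0,-0.004,0]]}}

```text
time: 19.02
ee_pos: [0.503, -0.0825, 0.1242]
eef_rot: [0.071, 0.997, -0.0, -0.001]
ft_force: [-6.0, 1.1, 2.6]
width: 0.0002
```

{"method": "play_rows", "body": {"motion": [[-0.003,-0.001,0,0,0,-0.004,0],[-0.003,-0.001,0,0,0,-0.004,0],[-0.003,-0.001,0,0,0,-0.004,0]]}}

```text
time: 19.4
ee_pos: [0.5036, -0.0827, 0.1242]
eef_rot: [0.068, 0.998, -0.0, -0.001]
ft_force: [-6.4, 1.7, 1.9]
width: 0.0002
```

{"method": "play_rows", "body": {"motion": [[-0.003,-0.001,0,0,0,-0.003,0],[-0.003,-0.001,0,0,0,-0.003,0],[-0.003,-0.001,0,0,0,-0.003,0]]}}

```text
time: 19.77
ee_pos: [0.5041, -0.0829, 0.1242]
eef_rot: [0.066, 0.998, -0.0, -0.001]
ft_force: [-6.8, 1.8, 2.5]
width: 0.0007
```

{"method": "play_rows", "body": {"motion": [[-0.003,0,0,0,0,-0.003,0],[-0.003,0,0,0,0,-0.003,0],[-0.003,0,0,0,0,-0.003,0]]}}

```text
time: 20.15
ee_pos: [0.5043, -0.083, 0.1241]
eef_rot: [0.063, 0.998, -0.0, -0.002]
ft_force: [-8.8, 1.4, 3.6]
width: 0.0002
```

{"method": "play_rows", "body": {"motion": [[-0.0025,0,0,0,0,-0.002,0],[-0.0025,0,0,0,0,-0.002,0],[-0.0025,0,0,0,0,-0.002,0]]}}

```text
time: 20.52
ee_pos: [0.5044, -0.083, 0.1241]
eef_rot: [0.062, 0.998, -0.0, -0.002]
ft_force: [-10.6, 0.8, 5.5]
width: 0.0004
```

{"method": "play_rows", "body": {"motion": [[-0.0025,0,0,0,0,-0.002,0],[-0.0025,0,0,0,0,-0.002,0],[-0.0025,0,0,0,0,-0.002,0]]}}

```text
time: 20.9
ee_pos: [0.5046, -0.0831, 0.1241]
eef_rot: [0.06, 0.998, -0.0, -0.002]
ft_force: [-12.9, 1.7, 7.0]
width: 0.0007
```

Run:
```python
from h import *
a=np.radians(350)
for i in range(4):
  p=eyes.camera("wrist")
  s=r.read_state();print(s["time"],s["ee_pos"],s["ft_force"],-s["ft_force"]@[np.cos(a),np.sin(a),0])
```

```text
20.95 [ 0.50459646 -0.08312742  0.12407176] [-12.74035566   1.53855368   8.18060682] 12.813968070075488
21.0 [ 0.50460001 -0.08312056  0.12407389] [-12.23669178   1.8767584    7.49363608] 12.376684615234476
21.05 [ 0.50462069 -0.08312471  0.12408492] [-13.97476621   1.5221281    7.40208245] 14.026772886237122
21.1 [ 0.50461171 -0.08310789  0.12407524] [-11.41239763   0.81577584   8.1313425 ] 11.380675657210112
```

Mean force is about 12.7 N, within 11–15, so the lever is home. I back off, rise clear and check.

{"method": "play_rows", "body": {"motion": [[0.01,0,0,0,0,0,0],[0.06,0,0,0,0,0,0],[0.15,0,0,0,0,0,0],[0.18,0,-0.15,0,0,0,0],[0.18,0,-0.45,0,0,0,0]]}}

```text
time: 21.72
ee_pos: [0.4692, -0.079, 0.2141]
eef_rot: [0.06, 0.998, 0.0, -0.002]
ft_force: [1.4, -0.5, 0.3]
width: 0.001
```

{"method": "play_rows", "body": {"motion": [[0.05,0.1,-0.2,0,0,0,0],[0.05,0.3,-0.4,0,0,0,0],[0.05,0.5,-0.5,0,0,0,0],[0.05,0.7,-0.5,0,0,0,0],[0.05,0.7,-0.5,0,0,0,0]]}}

```text
time: 22.35
ee_pos: [0.4775, 0.0645, 0.315]
eef_rot: [0.057, 0.998, 0.0, 0.001]
ft_force: [-0.1, -0.7, 0.5]
width: 0.0002
```

Run:
```python
from h import *
s=r.read_state();print(s["time"],s["ee_pos"],s["ft_force"])
p=eyes.camera("scene");save(p,"s3.png",4,(230,130,400,270))
for l in("latch_knob","jaw_knob"):
  for q in eyes.landmark_of(p,l)[:2]:print(l,q["p"],q["xy"],[proj(p,model(V+[0,k])[l]).round(1) for k in(1.6,1.745)])
```

```text
22.35 [0.47745757 0.06446333 0.31498536] [-0.0708415  -0.65538804  0.45435485]
latch_knob 0.65 [279.1, 183.5] [array([280.2, 179.9]), array([279.9, 182.1])]
jaw_knob 0.89 [273.7, 204.7] [array([272.6, 203.9]), array([272.6, 203.9])]
```

View pics/s3.png

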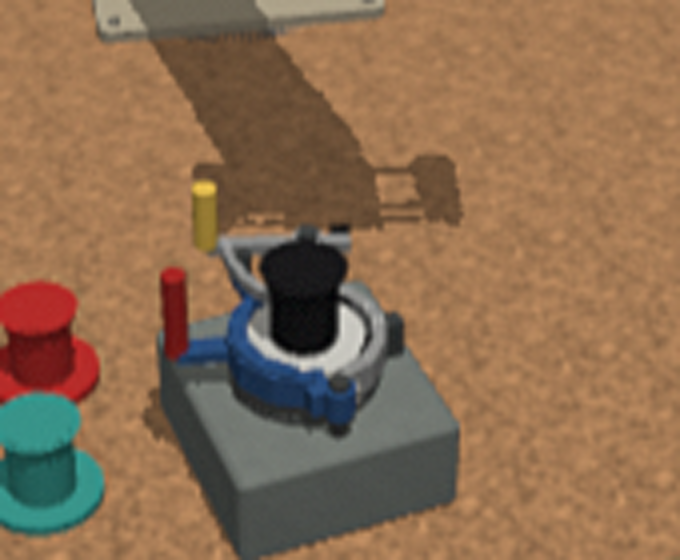

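Scene crop: ring shut, and the yellow knob at (204,215) matches the home position (measured 279.1,183.5; home predicted 279.9,182.1). The hook is over the pin, the nozzle is standing, and the robot is clear. Handing in.

```bash
python3 -c "
from bench import job
print(job.close_job())"
```

```text
the job is handed in; nothing more can be done
None
```

The nozzle is fastened to the port, and I have handed the job in. I used the shut fingers throughout, swinging the blue half-ring closed by its red knob first and then turning the latch lever home by its yellow knob.

- **Ring:** I pressed until about 11 N was felt at the knob, within the 9 to 13 N asked for, then released it.
- **Latch:** The lever drew at roughly 5 to 7 N and met its stop. Four readings there averaged about 12.7 N (11.4 to 14.0), within 11 to 15. About 7.5 N of upward force was also felt on the tool at that point, probably friction against the knob.
- **Last picture:** It shows the ring shut, the hook over the pin and the nozzle standing. The yellow knob lies within about 1.6 pixels of its predicted home position. The two look-alike nozzles beside the port looked undisturbed; the rest of the bench was outside that picture. The robot was clear, with no contact force.

The job took about 22 s of the 64 s allowed. The networks' landmarks differed from my fitted model by up to about 8 pixels at first. The contact forces and later pictures agreed with the model to about 1 to 2 mm. No check failed.

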